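Prop the drying cabinet's door ajar on its stay

TASK

The plaster models in the drying cabinet need air: use the door stay's ball knob to lift the stay and open the sprung door, and drop the third hole from the swivel over the pin on the cabinet's top, pressed down until the bar lies level, so that the door stays ajar by itself. The pin is clamped somewhere in its slot, so feel for it with a light touch and do not force the bar down on it; leave everything else where it stands.

Things in the scene. Friction and masses are not known exactly. Their poses are not given: they have to be found in the camera images.
- cabinet: white bench-top drying cabinet, 150 deep (its x) x 270 wide (its y) x 175 high, fixed to the worktop; origin: centre of its underside; its door faces its -x side
- door (a joint): opening angle of the glazed door in rad: 0 shut, up to 1.3, swinging out towards the robot. 260 wide, 16 thick, top edge 172 above the worktop. Spring hinges pull it shut with about 0.25 N m (shut) to 0.36 N m (at 0.45 rad): let go, it closes
- door_axis (a point): the door's vertical hinge axis, at the top of its left edge seen from the robot: x -77, y +130, z 172 mm in the cabinet's frame. The shut door runs from here along the cabinet's -y; as it opens by an angle it turns by that angle clockwise seen from above. The point turns with the door
- stay_swing (a joint): angle in plan, rad, of the stay about its vertical swivel post on the door's top edge, -0.4 to 2.2, turning freely: 0 = the bar is parallel to the door, pointing to the door's free edge; it grows (anticlockwise from above) as the bar swings inwards over the cabinet's top
- stay_lift (a joint): angle in rad by which the bar's free end is raised about the cross-pin in the swivel post: 0 = level, its lowest (a stop carries it there), up to 0.7. Let go, the bar falls of its own weight, unless the pin binds in a hole under the door's pull
- stay: the stay: flat steel bar 20 wide x 5 thick, 185 long, 75 g, with five round through holes of 9.5 diameter on its middle line, 66, 84, 102, 120 and 138 from the swivel (1st to 5th). Origin: on the swivel axis, middle of the bar's thickness, 189 above the worktop, 100 from the door's axis along the door and 8 in front of it; x along the bar to its free end, z up
- hole_3 (a point): centre of the third hole from the swivel, on the bar's underside: 102 mm along the bar, 2.5 below its mid-plane
- ball (a point): centre of the black ball knob, 20 mm diameter, on a stem 8 mm thick near the bar's free end: 165 mm along the bar from the swivel, 26.5 above the bar's mid-plane (24 above its top face). The thing to hold, from above
- pin_plate: steel plate 24x56x3 on the cabinet's top near its front edge, the 56 mm along the cabinet's y; origin: centre of its underside, at x -57, y -30, z 175 mm in the cabinet's frame, axes as the cabinet's. It carries the upright pin, clamped in a slot along y. Pin and collar bear only light loads
- pin_slot (a point): middle of the slot, on the plate's top face (3 above its underside). The pin is clamped anywhere within 9 mm of it along the cabinet's y (where is not measured), and on the slot's line in x. Pin: 7.5 mm diameter its tip tapered to 5.5 over the last 1; its collar's top is 7.1, its tip 21.4 above this point. A hole fully over the pin lets the bar lie level, 1.4 above the collar; on the tip its underside is 12.9 higher there
- tin: round polishing-paste tin with a blue lid, 64 across x 28 high, standing on the cabinet's top at the rear corner of the hinge side; origin: centre of its underside
- wax: stick of red modelling wax, 16x70x12, lying on the worktop in front of the cabinet's hinge side; origin: centre of its underside
- cassette: flat round milling blank in its dark frame, 119x122x17, on the worktop to the right; origin: centre of its underside
- separator: bottle with a blue cap, 42 across x 103 high, on the worktop to the right; origin: centre of its underside
- stain: small bottle with a black cap, 30 across x 70 high, on the worktop to the right; origin: centre of its underside
- dappen: small glass, 48 across x 61 high, on the worktop to the right; origin: centre of its underside
- model: tan plaster arch model, 62x66x28, on the worktop to the right (two more stand inside the cabinet and belong to it); origin: centre of its underside
- spatula: wax spatula, 19x213x9, lying on the worktop to the right; origin: centre of its underside

How it is judged:
On the way, in this order (a step that is already met when the one before it is completed fails the run):
1. the door is drawn open with the stay raised above the pin's tip (value of joint door above 0.25 rad and value of joint stay_lift above 0.12 rad), for 0.1 s.
2. the third hole is over the pin, the bar level (value of joint stay_lift below 0.02 rad and value of joint door between 0.33 and 0.6 rad and x of hole_3 in the frame of pin_plate between -0.0035 and 0.0035 m and y of hole_3 in the frame of pin_plate between -0.012 and 0.012 m), for 0.2 s.
At the end, for the whole second after the job is handed in: The stay lies level (within 0.02 rad) with its third hole over the pin: the hole's centre within 3.5 mm of the slot's line and 12 mm of the plate's middle along it; the pin carries the door's pull (more than 0.5 N), and the door stands still, ajar between 0.33 and 0.60 rad (all of step 2 and contact force between stay and pin_plate above 0.5 N and velocity of joint door between -0.02 and 0.02 rad/s); the robot touches nothing.
It fails at once if the stay is forced: more than 25 N between the stay and the pin or its plate (contact force between stay and pin_plate above 25 N).
It fails at once if a bystander is moved by more than 20 mm (distance of any of tin, wax, cassette, separator, stain, dappen, model, spatula from where it was at the start of the episode above 0.02 m).
It also fails if it takes over 64 s, if anything falls off the work surface, if the arm or the gripper's body presses on something with over 40 N, if the wrist force passes 120 N, or if a joint passes its speed limit or range.

ROBOT

A 6-joint arm with a two-finger parallel gripper is mounted at the origin on a cart in front of the work surface, level with it; the furniture and walls round the work are solid. World frame = base frame: x ahead of the robot, y to its left, z up, the work surface at z = 0. Lengths are in m, angles in rad, forces in N, time in s.
With the tool pointing down it reaches from about 0.275 to 0.825 m from the base axis. Payload 5.2 kg.
Tool frame: the origin (TCP) lies at the very end of the fingers, on their centre line; the grasp point (between the pads) lies 19 mm behind it (grip_point_offset is the distance from the TCP to the grasp point, in m); z points along the fingers, y is the line along which they close (so a half turn about z gives the same grasp; the last joint's range is limited). The gripper opens to 93 mm and grips with 3 to 60 N. Pads are 15 mm wide; open, the fingers measure 128 mm over their backs; the gripper's body (75 mm by 188 mm) begins 65 mm behind the grasp point.
Start: joints at [1.108, 0.259, 1.535, -0, 1.348, -0.203], TCP at [0.141, 0.532, 0.219] pointing down, gripper open.
Joint ranges: [-3.14, 3.14], [-0.91, 2.08], [0.19, 2.58], [-1.22, 4.36], [0.22, 2.71], [-3.12, 3.12]. Speed limits (rad/s): [2.57, 2.57, 3.14, 3.14, 3.14, 3.14].

INTERFACE

Orientations are given as a unit quaternion [x, y, z, w].
In Python, from workcell import * gives the robot as it stands.
- The arm moves only by the tool step_arm, never from a script. Its arguments are lists of equal length, an entry for each row: "delta_pos": the shift along the tool's x, y, z each as a share of 0.4 m, from -1 to 1, a list of three; "rotation": the turn, a rotation vector about the tool's x, y, z each as a share of 2 rad, from -1 to 1, a list of three; "gripper": the closure, from 0 (fully open) to 1 (shut). A call has 1 to 5 rows; each row is the pose to reach, as a shift and turn from the pose commanded when the call began, along the tool's axes at that moment; what a row does not reach only later rows make up. A row lasts 1/10 s, in which the tool goes at most 50 mm and 8.59 degrees, less where a joint would pass 70% of its speed; a pose out of reach is approached as far as the arm can. A call with a number of a shift or a turn outside -1 to 1 is refused whole. A call with a gripper value outside its range is refused whole. The fingers move at their own pace and stop on an object; "squeeze" is the grip in N (left out, the last holds). Time passes only in rows, so rows that repeat a pose let the fingers close. It gives the time, the measured TCP pose, the force, the opening and the grip force at its end, in the units of the state.
- get_state(): the state, without advancing time (a new reading comes with each control period).
- get_image(name): name is "side" or "top" or "wrist"; returns a dict with "frame" (420x560x3 uint8, blue, green, red), "mtx" (3x3 intrinsics, pixels), "k1" (the pictures are not rectified: a ray, as slopes to the right and down, at radius r is drawn at 1 + k1 r^2 times it, then the intrinsics apply), "pose" (4x4, takes a point from camera to world coordinates). Camera axes: x right, y up, looking along -z (the intrinsics and any distortion apply to the point x, -y, -z); pixel columns grow to the right and rows downward; lengths in m; the calibration is good to about 2 mm. A picture is of the moment at which its call begins. There is no depth.
- job_done(): hands the job in; it is judged then, once.
Trained networks look in a picture, given as the dict that the camera call returned (one of the last four; its "shot" number tells which), for a name from the list of things; names that differ only in an ending like _2 or _b are one class to them, and where a whole thing is asked for, a point or a joint stands for the part that bears it (a point fixed in the world has none). Each returns a list of dicts, best first, with "confidence" (0 to 1); they miss things now and then, are a little off and sometimes report something else, mostly with a low value. They report only what shows in the picture. A call takes as long as a camera call.
- recognise(picture, label): "point" ([column, row] as shares, 0 to 1, of the picture: columns of its width, rows of its height, amid what is visible of it).
- outline_of(picture, label): "region" (420x560 bool, what is visible of it) and "point" ([column, row] as shares, 0 to 1, of the picture: columns of its width, rows of its height, amid what is visible of it).
The state is a dict: "t": time; "joint_positions": joint angles; "qvel": joint speeds; "joint_torque": joint torques, N m; "eef_pos": TCP position; "tool_rot": TCP orientation; "ft_force": force on the tool from outside, world axes, zero at the start; "moment": the same for the moment, N m; "width": opening from 0.0 (shut) to 1.0 (fully open); "finger_force": force on a finger pad.
Only numpy, scipy, OpenCV 4.12 (cv2) and the standard library are available. Lean on these libraries where they do the work, as an engineer would, in place of code of your own. Each camera call takes 0.05 s, during which the arm holds its last target. There are 200 camera calls.

## Working session

There is one attempt and no reset: what is moved stays moved. The work goes in short steps, Python scripts to look and compute and a tool call to move; the robot and the scene stay as the last step left them, time stands still between calls to the robot, and variables do not carry over. Pictures are saved under pics/ and viewed, at most 10 in all, crops included, and the job is handed in when it is done.

Besides the shell and the picture viewer there is one more tool, called after "Call:" as a command line: name --argument value ..., lists and objects as JSON in quotes. step_arm: Moves the arm, as the interface text tells. Shift numbers are shares of 0.4 m and turn numbers shares of 2 rad, none past 1 either way. Its arguments: {"type":"object","properties":{"delta_pos":{"type":"array","items":{"type":"array","items":{"type":"number","minimum":-1,"maximum":1}}},"rotation":{"type":"array","items":{"type":"array","items":{"type":"number","minimum":-1,"maximum":1}}},"gripper":{"type":"array","items":{"type":"number"}},"squeeze":{"type":"number"}},"required":["delta_pos","rotation","gripper"]}

```bash
mkdir -p pics; ls
cat > h.py <<'E'
from workcell import *
import numpy as np, cv2
from scipy.spatial.transform import Rotation as R
def ray(im,px):
    K=np.array(im["mtx"]);k=im["k1"];P=np.array(im["pose"])
    d=np.array([(px[0]-K[0,2])/K[0,0],(px[1]-K[1,2])/K[1,1]]);u=d.copy()
    for _ in range(20): u=d/(1+k*(u@u))
    v=P[:3,:3]@np.array([u[0],-u[1],-1.]);return P[:3,3],v
def atz(im,px,z):
    o,v=ray(im,px);return o+v*(z-o[2])/v[2]
def proj(im,X):
    K=np.array(im["mtx"]);k=im["k1"];P=np.array(im["pose"])
    c=P[:3,:3].T@(np.asarray(X)-P[:3,3]);u=np.array([c[0],-c[1]])/-c[2];u=u*(1+k*(u@u))
    return np.array([K[0,0]*u[0]+K[0,2],K[1,1]*u[1]+K[1,2]])
def tri(rays):
    A=0;b=0
    for o,v in rays:
        v=v/np.linalg.norm(v);M=np.eye(3)-np.outer(v,v);A=A+M;b=b+M@o
    return np.linalg.solve(A,b)
def find(im,l):
    r=recognise(im,l)
    return [(np.array(q["point"])*[560,420],round(q["confidence"],2)) for q in r[:2]]
E
python3 - <<'E'
from h import *
ims={n:get_image(n) for n in("side","top","wrist")}
for n,im in ims.items():
    cv2.imwrite(f"pics/a_{n}.png",im["frame"]); print(n,np.array(im["pose"]).round(3).tolist(),im["k1"])
    if n!="wrist":
        for l in("ball","hole_3","pin_plate","pin_slot","cabinet","door_axis","stay","tin"): print(l,find(im,l))
print(get_state())
E
```

```text
pics
side [[0.998, -0.026, 0.05, 0.546], [0.055, 0.655, -0.754, -1.046], [-0.013, 0.755, 0.655, 1.006], [0.0, 0.0, 0.0, 1.0]] -0.1063432980489945
ball [(array([293.608, 185.01 ]), 0.69)]
hole_3 [(array([293.216, 183.288]), 0.89), (array([314.608, 319.62 ]), 0.34)]
pin_plate [(array([292.488, 182.406]), 0.27)]
pin_slot [(array([288.4 , 372.12]), 0.75), (array([270.816, 190.008]), 0.6)]
cabinet [(array([289.296, 213.318]), 0.78)]
door_axis [(array([261.8 , 191.52]), 0.75)]
stay [(array([291.872, 182.196]), 0.61)]
tin [(array([253.008, 370.398]), 0.5), (array([293.496, 185.514]), 0.48)]
top [[0.007, 0.996, -0.086, 0.428], [-1.0, 0.005, -0.019, -0.085], [-0.018, 0.087, 0.996, 1.121], [0.0, 0.0, 0.0, 1.0]] -0.028570210140244592
ball [(array([244.328, 205.884]), 0.78)]
hole_3 [(array([243.32 , 208.908]), 0.85), (array([411.824, 181.188]), 0.44)]
pin_plate [(array([253.12 , 223.902]), 0.47)]
pin_slot [(array([249.984, 223.188]), 0.65), (array([245.784, 232.68 ]), 0.23)]
cabinet [(array([243.88 , 205.212]), 0.66), (array([203.224, 186.48 ]), 0.44)]
door_axis [(array([242.48, 231.21]), 0.85),
[... 293 characters left out ...]
59
{'t': 0.95, 'joint_positions': array([ 1.10823395e+00,  2.58546093e-01,  1.53501535e+00,  1.71718248e-05,
        1.34799205e+00, -2.02798551e-01]), 'qvel': array([-0.00140202, -0.00091303,  0.00169392, -0.00079655, -0.00219041,
       -0.00080204]), 'joint_torque': array([-3.94292283e-04, -4.37203109e+01, -2.84306252e+01,  7.17431400e-02,
        3.13831447e-02, -6.04767069e-05]), 'eef_pos': array([0.14123968, 0.53155658, 0.21867561]), 'tool_rot': array([ 1.29518930e-01,  9.91576949e-01,  2.12391445e-05, -1.52087827e-06]), 'ft_force': array([ 0.89904446, -0.74713807, -0.3585256 ]), 'moment': array([ 0.02367061,  0.01053286, -0.0004378 ]), 'finger_force': 0.0, 'width': 1.0023915105791992}
```

Run:
```python
import cv2
t=cv2.imread("pics/a_top.png");s=cv2.imread("pics/a_side.png")
cv2.imwrite("pics/b_top.png",cv2.resize(t[130:290,140:350],None,fx=3.7,fy=3.7,interpolation=cv2.INTER_CUBIC))
```

```text
(no output)
```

View pics/b_top.png

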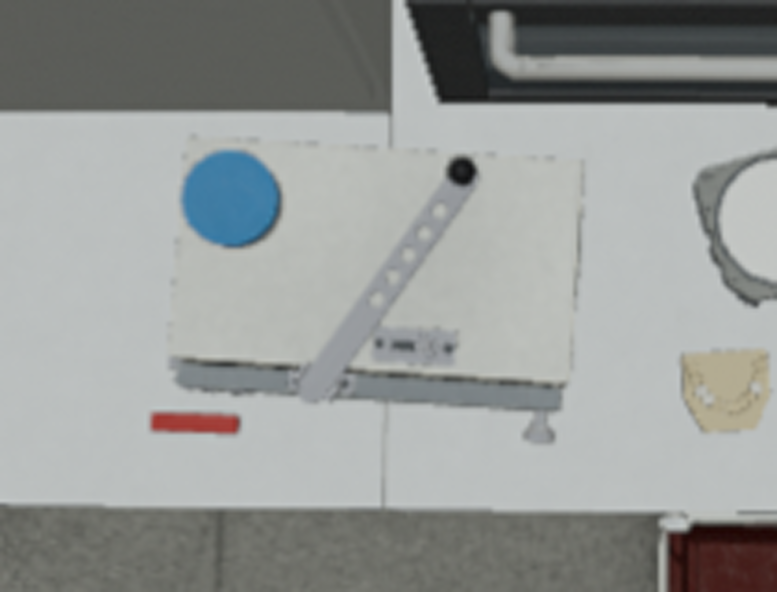

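View pics/a_side.png

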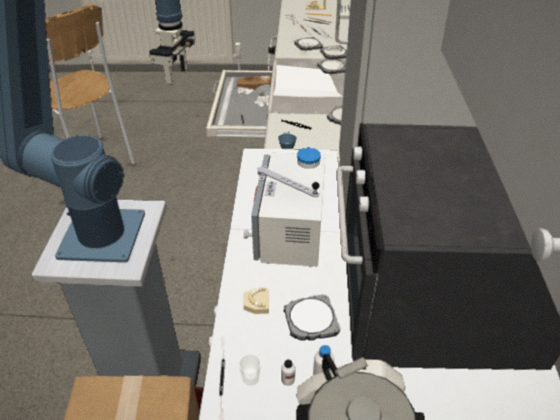

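The top view shows the stay with its ball at crop (461,171) and swivel at about (317,385). The plate is centred at about (415,346), with the pin right of centre at about (432,345). The side view shows the ball at (316,186), with the oven behind and to the right. Next I fit the cabinet pose.

```bash
cat >> h.py <<'E'
from scipy.optimize import least_squares
def fitcab(im,cs,off=(0,0),s=1):
    L=np.array([[75,135],[75,-135],[-75,135],[-75,-135]])/1000
    W=np.array([atz(im,np.array(c)/s+off,0.175)[:2] for c in cs])
    f=lambda p:(p[:2]+L@np.array([[np.cos(p[2]),np.sin(p[2])],[-np.sin(p[2]),np.cos(p[2])]])-W).ravel()
    r=least_squares(f,[*W.mean(0),0]);return r.x,r.fun.reshape(-1,2)*1000
def c2w(p,q):  # cabinet frame (m) -> world
    c,s=np.cos(p[2]),np.sin(p[2]);return np.array([p[0]+c*q[0]-s*q[1],p[1]+s*q[0]+c*q[1],q[2]])
def w2c(p,X):
    c,s=np.cos(p[2]),np.sin(p[2]);d=np.array(X[:2])-p[:2];return np.array([c*d[0]+s*d[1],-s*d[0]+c*d[1],X[2]])
def stay(th,s,l,a,h):  # point a along bar, h above mid-plane, cabinet frame (m)
    d=np.array([-np.sin(th),-np.cos(th)]);n=np.array([-np.cos(th),np.sin(th)])
    S=np.array([-.077,.130])+.1*d+.008*n;f=s-th
    r=a*np.cos(l)-h*np.sin(l)
    return np.array([*(S+r*np.array([np.sin(f),-np.cos(f)])),.189+a*np.sin(l)+h*np.cos(l)])
def inv(X,a=.165,h=.0265,g=(.3,1.2,.1)):
    return least_squares(lambda q:stay(*q,a,h)-X,g).x
E
python3 - <<'E'
from h import *
ims={n:get_image(n) for n in("side","top")}
im=ims["top"];o=np.array([140,130]);s=3.7
p,r=fitcab(im,[(190,142),(583,158),(172,360),(567,383)],o,s); print("cab",p.round(4),r.round(1).tolist())
for n,c,z in [("ball",(461,171),.2155),("plate",(415,346),.178),("swivel",(317,385),.1915),("pin?",(432,345),.19),("h1",(376,300),.1915),("h5",(440,211),.1915),("ovenhandleend",(500,60),0.15),("wallbase",(440,102),0.)]:
    w=atz(im,np.array(c)/s+o,z);print(n,w.round(4),(w2c(p,w)*1000).round(1))
b=tri([ray(im,np.array((461,171))/s+o),ray(ims["side"],(316,186))]);print("ball tri",b.round(4))
for l in("tin","stay","ball"):
    for n in ims:
        q=outline_of(ims[n],l)
        if q: print(l,n,np.array(q[0]["point"])*[560,420],q[0]["confidence"],q[0]["region"].sum())
# oven front lower edge / top edge in side image
sd=ims["side"]
print("oven top front-left corner candidates",[atz(sd,(362,125),z).round(3).tolist() for z in(.2,.3,.4,.5)],[atz(sd,(372,358),z).round(3).tolist() for z in(.2,.3,.4,.5)])
E
```

```text
cab [ 0.5335  0.029  -0.0485] [[1.7, 2.8], [-1.2, -1.0], [-0.5, 2.1], [-0.1, -3.9]]
ball [ 0.5869 -0.029   0.2155] [ 56.1 -55.4 215.5]
plate [0.4759 0.0026 0.178 ] [-56.3 -29.2 178. ]
swivel [0.4493 0.0652 0.1915] [-85.9  32.  191.5]
pin? [ 0.476  -0.0097  0.19  ] [-55.6 -41.4 190. ]
h1 [0.5053 0.0274 0.1915] [-28.2  -3.  191.5]
h5 [ 0.5643 -0.014   0.1915] [ 32.9 -41.4 191.5]
ovenhandleend [ 0.6765 -0.0512  0.15  ] [146.7 -73.2 150. ]
wallbase [0.6805 0.0017 0.    ] [148.1 -20.1   0. ]
ball tri [ 0.5885 -0.0288  0.2134]
tin side [263.704 190.512] 0.68 1245
tin top [349.776 189.084] 0.63 1501
stay side [291.48 182.28] 0.95 441
stay top [244.608 205.38 ] 0.66 661
ball side [290.08 184.8 ] 0.85 460
ball top [243.992 207.984] 0.96 567
oven top front-left corner candidates [[0.726, 0.28, 0.2], [0.704, 0.116, 0.3], [0.682, -0.048, 0.4], [0.659, -0.213, 0.5]] [[0.686, -0.503, 0.2], [0.669, -0.57, 0.3], [0.651, -0.638, 0.4], [0.634, -0.705, 0.5]]
```

Call:
step_arm --delta_pos '[[-0.1,-0.1,-0.2],[-0.25,-0.2,-0.2],[-0.35,-0.28,-0.2],[-0.45,-0.35,-0.2],[-0.55,-0.42,-0.2]]' --rotation '[[0,0,0],[0,0,0],[0,0,0],[0,0,0],[0,0,0]]' --gripper '[0,0,0,0,0]'

```text
t: 1.85
eef_pos: [0.2779, 0.3524, 0.2967]
tool_rot: [0.129, 0.992, 0.001, 0.001]
ft_force: [1.1, 0.2, 0.2]
width: 0.996
finger_force: 0.0
```

```bash
cat >> h.py <<'E'
def sh(X):  # shares to reach world TCP X from here
    s=get_state();r=R.from_quat(s["tool_rot"])
    d=r.inv().apply(np.array(X)-s["eef_pos"]);y=r.apply([0,1,0])
    print("t",s["t"],"pos",s["eef_pos"].round(4),"yaw_y",round(np.degrees(np.arctan2(y[1],y[0])),1),"F",s["ft_force"].round(1),"w",round(s["width"],3),"d/0.4",(d/.4).round(4));return d/.4
E
python3 -c "
from h import *
sh([.588,-.029,.30])"
```

```text
t 1.85 pos [0.2779 0.3524 0.2967] yaw_y 75.2 F [1.1 0.2 0.2] w 0.996 d/0.4 [-0.9934 -0.7234 -0.0082]
```

Call:
step_arm --delta_pos '[[-0.99,-0.72,0],[-0.99,-0.72,0],[-0.99,-0.72,0],[-0.99,-0.72,0],[-0.99,-0.72,0]]' --rotation '[[0,0,0],[0,0,0],[0,0,0],[0,0,0],[0,0,0]]' --gripper '[0,0,0,0,0]'

```text
t: 2.35
eef_pos: [0.4357, 0.1578, 0.296]
tool_rot: [0.13, 0.992, 0.0, 0.0]
ft_force: [0.5, 1.2, 0.4]
width: 1.003
finger_force: 0.0
```

```bash
python3 -c "
from h import *
sh([.588,-.029,.30])"
```

```text
t 2.35 pos [0.4357 0.1578 0.296 ] yaw_y 75.1 F [0.5 1.2 0.4] w 1.003 d/0.4 [-0.4881 -0.3534 -0.0097]
```

Call:
step_arm --delta_pos '[[-0.48,-0.35,-0.01],[-0.48,-0.35,-0.01],[-0.48,-0.35,-0.01],[-0.48,-0.35,-0.01],[-0.48,-0.35,-0.01]]' --rotation '[[0,0,0],[0,0,0],[0,0,0],[0,0,0],[0,0,0]]' --gripper '[0.4,0.4,0.4,0.4,0.4]'

```text
t: 2.85
eef_pos: [0.5858, -0.0278, 0.2994]
tool_rot: [0.13, 0.991, -0.0, 0.0]
ft_force: [1.0, -0.2, 1.2]
width: 0.628
finger_force: 0.0
```

Call:
step_arm --delta_pos '[[0,0,0],[0,0,0]]' --rotation '[[0,0,0],[0,0,0]]' --gripper '[0.4,0.4]'

```text
t: 3.05
eef_pos: [0.5842, -0.0255, 0.2989]
tool_rot: [0.13, 0.991, 0.0, -0.001]
ft_force: [-0.2, -0.0, 0.1]
width: 0.601
finger_force: 0.0
```

Run:
```python
from h import *
sh([.588,-.029,.1965])
im=get_image("wrist");cv2.imwrite("pics/c_w.png",im["frame"]);np.savez("cw.npz",mtx=im["mtx"],k1=im["k1"],pose=im["pose"])
p=np.array([.5335,.029,-.0485])
print("expect ball",proj(im,[.588,-.029,.2155]),"plate",proj(im,c2w(p,[-.057,-.03,.178])),np.array(im["mtx"])[0,0])
for l in("ball","pin_slot","hole_3"): print(l,find(im,l))
```

```text
t 3.05 pos [ 0.5842 -0.0255  0.2989] yaw_y 75.0 F [-0.2 -0.   0.1] w 0.601 d/0.4 [-0.0118 -0.006   0.2561]
expect ball [282.42482373 221.69774707] plate [282.97001707  84.76201371] 295.08008007661317
ball [(array([318.808, 111.384]), 0.91)]
pin_slot [(array([283.416,  88.2  ]), 0.6)]
hole_3 [(array([322.504, 118.104]), 0.97)]
```

View pics/c_w.png

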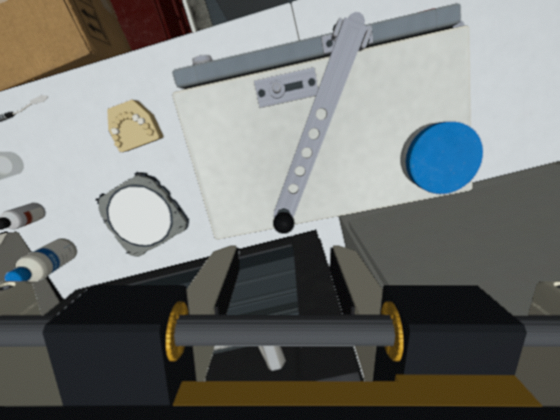

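The wrist view shows the ball at (284,222), close to the predicted (282,222), and the plate near (286,87) with the pin left of its centre. I'll descend and grip.

Call:
step_arm --delta_pos '[[-0.012,-0.006,0.1],[-0.012,-0.006,0.2],[-0.012,-0.006,0.25],[-0.012,-0.006,0.256],[-0.012,-0.006,0.256]]' --rotation '[[0,0,0],[0,0,0],[0,0,0],[0,0,0],[0,0,0]]' --gripper '[0.4,0.4,0.4,0.4,0.4]'

```text
t: 3.75
eef_pos: [0.5881, -0.0277, 0.1979]
tool_rot: [0.129, 0.992, 0.0, 0.0]
ft_force: [-0.5, -0.3, 0.2]
width: 0.6
finger_force: 0.0
```

Call:
step_arm --delta_pos '[[0,0,0],[0,0,0],[0,0,0],[0,0,0],[0,0,0]]' --rotation '[[0,0,0],[0,0,0],[0,0,0],[0,0,0],[0,0,0]]' --gripper '[0.85,0.85,0.85,0.85,0.85]' --squeeze 20

```text
t: 4.25
eef_pos: [0.5885, -0.0286, 0.1976]
tool_rot: [0.13, 0.992, -0.0, 0.0]
ft_force: [0.7, -0.2, 0.1]
width: 0.22
finger_force: 0.0
```

Run:
```python
from h import *
sh([.588,-.029,.1965]);print(get_state()["finger_force"])
z=np.load("cw.npz");im=dict(z)
im["k1"]=float(z["k1"])
p=np.array([.5335,.029,-.0485])
for n,c,z in [("ball",(284,222),.2155),("plateTL",(254,81),.178),("TR",(315,67),.178),("BR",(318,91),.178),("BL",(257,106),.178),("pintip",(276,90),.1994),("pinbase",(276,90),.185)]:
    w=atz(im,c,z);print(n,w.round(4),(w2c(p,w)*1000).round(1))
f=cv2.imread("pics/c_w.png")[50:120,235:345];cv2.imwrite("pics/c_crop.png",cv2.resize(f,None,fx=6,fy=6,interpolation=cv2.INTER_CUBIC))
```

```text
t 4.25 pos [ 0.5885 -0.0286  0.1976] yaw_y 75.1 F [ 0.7 -0.2  0.1] w 0.22 d/0.4 [ 0.0008 -0.0013  0.0028]
0.002073132782243192
ball [ 0.5886 -0.0277  0.2155] [ 57.8 -54.  215.5]
plateTL [ 0.4654 -0.0224  0.178 ] [-65.5 -54.7 178. ]
TR [0.4685 0.0329 0.178 ] [-65.1   0.7 178. ]
BR [0.4883 0.031  0.178 ] [-45.2  -0.2 178. ]
BL [ 0.4863 -0.0258  0.178 ] [-44.5 -57.1 178. ]
pintip [ 0.4797 -0.0054  0.1994] [-52.  -37.  199.4]
pinbase [ 0.4784 -0.0054  0.185 ] [-53.4 -37.  185. ]
```

View pics/c_crop.png

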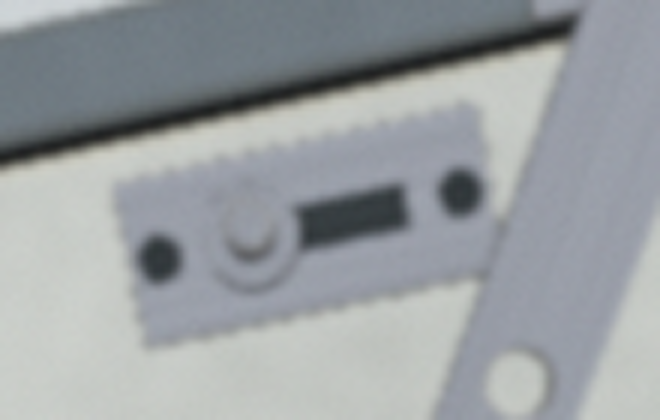

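The crop shows the collar centred at crop (256,243), i.e. px (277.7,90.5). The screws at (160,260) and (460,190) put the plate centre at px (286.7,87.5).

Call:
step_arm --delta_pos '[[0,0,0],[0,0,0],[0,0,0]]' --rotation '[[0,0,0],[0,0,0],[0,0,0]]' --gripper '[1,1,1]' --squeeze 20

```text
t: 4.55
eef_pos: [0.5884, -0.0286, 0.1973]
tool_rot: [0.13, 0.992, -0.0, 0.0]
ft_force: [0.7, 0.6, -0.4]
width: 0.203
finger_force: 20.0
```

Run:
```python
from h import *
z=np.load("cw.npz");im=dict(z);im["k1"]=float(z["k1"])
p=np.array([.5335,.029,-.0485])
for n,c,z in [("screwmid",(286.7,87.5),.178),("collar",(277.7,90.5),.1851),("tip",(276.2,87.2),.1994)]:
    w=atz(im,c,z);print(n,w.round(4),(w2c(p,w)*1000).round(1))
s=get_state();g=s["eef_pos"]+[0,0,.019];g[2]=.2155
print("w",s["width"],s["finger_force"],s["ft_force"],"grasp",g)
q=inv(w2c(p,g),g=(0,1,0));print("th,s,l",q.round(3))
```

```text
screwmid [0.4782 0.0044 0.178 ] [-54.1 -27.2 178. ]
collar [ 0.4792 -0.0041  0.1851] [-52.7 -35.7 185.1]
tip [ 0.4777 -0.0047  0.1994] [-54.1 -36.3 199.4]
w 0.20284547358177585 20.000124871730804 [ 0.69972864  0.56051787 -0.43211023] grasp [ 0.58843986 -0.02859824  0.2155    ]
th,s,l [-0.011  1.02   0.   ]
```

```bash
cat >> h.py <<'E'
CAB=np.array([.5355,.0304,-.0485])
def solve(pin,l=0.,a=.102): # th,s with hole a at pin (cabinet xy)
    return least_squares(lambda q:stay(q[0],q[1],l,a,-.0025)[:2]-pin,(.45,1.2)).x
def now(): # th,s,l from tcp
    s=get_state();g=s["eef_pos"]+[0,0,.019-DZ];q=inv(w2c(CAB,g));h=stay(*q,.102,-.0025)-[-.057,-.03,0]
    print("t",s["t"],"th,s,l",q.round(3),"hole rel plate mm",(h*1000).round(1),"F",s["ft_force"].round(1),"ff",round(s["finger_force"],1),"w",round(s["width"],3));return q
DZ=.1973+.019-.2155
def ball_tcp(th,s,l): return c2w(CAB,stay(th,s,l,.165,.0265))-[0,0,.019-DZ]
E
python3 - <<'E'
from h import *
q=now()
th,s=solve(np.array([-.057,-.0385]));print("target",th,s,s-th)
print("lift");sh(ball_tcp(0,q[1],.22))
for f in(.25,.5,.75,1): print(f);sh(ball_tcp(th*f,q[1]+(s-q[1])*f,.22))
for l in(.18,.15,.13,.1,.05,0):print(l);sh(ball_tcp(th,s,l))
E
```

```text
t 4.55 th,s,l [-1.000e-03  1.019e+00  0.000e+00] hole rel plate mm [ 59.1   6.6 186.5] F [ 0.7  0.6 -0.4] ff 20.0 w 0.203
target 0.3833726424957715 1.0720705756878925 0.688697933192121
lift
t 4.55 pos [ 0.5884 -0.0286  0.1973] yaw_y 75.1 F [ 0.7  0.6 -0.4] w 0.203 d/0.4 [ 0.0235  0.0076 -0.0884]
0.25
t 4.55 pos [ 0.5884 -0.0286  0.1973] yaw_y 75.1 F [ 0.7  0.6 -0.4] w 0.203 d/0.4 [ 0.0594 -0.0241 -0.0884]
0.5
t 4.55 pos [ 0.5884 -0.0286  0.1973] yaw_y 75.1 F [ 0.7  0.6 -0.4] w 0.203 d/0.4 [ 0.0978 -0.0525 -0.0884]
0.75
t 4.55 pos [ 0.5884 -0.0286  0.1973] yaw_y 75.1 F [ 0.7  0.6 -0.4] w 0.203 d/0.4 [ 0.1383 -0.0772 -0.0884]
1
t 4.55 pos [ 0.5884 -0.0286  0.1973] yaw_y 75.1 F [ 0.7  0.6 -0.4] w 0.203 d/0.4 [ 0.1807 -0.0982 -0.0884]
0.18
t 4.55 pos [ 0.5884 -0.0286  0.1973] yaw_y 75.1 F [ 0.7  0.6 -0.4] w 0.203 d/0.4 [ 0.1761 -0.1018 -0.0728]
0.15
t 4.55 pos [ 0.5884 -0.0286  0.1973] yaw_y 75.1 F [ 0.7  0.6 -0.4] w 0.203 d/0.4 [ 0.1729 -0.1043 -0.0609]
0.13
t 4.55 pos [ 0.5884 -0.0286  0.1973] yaw_y 75.1 F [ 0.7  0.6 -0.4] w 0.203 d/0.4 [ 0.171  -0.1059 -0.0529]
0.1
t 4.55 pos [ 0.5884 -0.0286  0.1973] yaw_y 75.1 F [ 0.7  0.6 -0.4] w 0.203 d/0.4 [ 0.1684 -0.108  -0.0408]
0.05
t 4.55 pos [ 0.5884 -0.0286  0.1973] yaw_y 75.1 F [ 0.7  0.6 -0.4] w 0.203 d/0.4 [ 0.1646 -0.111  -0.0205]
0
t 4.55 pos [ 0.5884 -0.0286  0.1973] yaw_y 75.1 F [ 0.7  0.6 -0.4] w 0.203 d/0.4 [ 0.1616 -0.1134  0.    ]
```

Call:
step_arm --delta_pos '[[0.003,0.001,-0.017],[0.007,0.002,-0.035],[0.012,0.004,-0.053],[0.017,0.006,-0.071],[0.0235,0.0076,-0.088]]' --rotation '[[0,0,0],[0,0,0],[0,0,0],[0,0,0],[0,0,0]]' --gripper '[1,1,1,1,1]' --squeeze 25

```text
t: 5.05
eef_pos: [0.58, -0.023, 0.2334]
tool_rot: [0.13, 0.992, 0.0, 0.0]
ft_force: [0.4, -0.2, -1.3]
width: 0.197
finger_force: 25.0
```

Run:
```python
from h import *
q=now();th,s=.383,1.072
for f in(.2,.4,.6,.8,1): print(f);sh(ball_tcp(th*f,q[1]+(s-q[1])*f,.22))
```

```text
t 5.05 th,s,l [0.    1.02  0.225] hole rel plate mm [ 57.2   7.6 209.3] F [ 0.4 -0.2 -1.3] ff 25.0 w 0.197
0.2
t 5.05 pos [ 0.58   -0.023   0.2334] yaw_y 75.1 F [ 0.4 -0.2 -1.3] w 0.197 d/0.4 [ 0.0278 -0.0259  0.0018]
0.4
t 5.05 pos [ 0.58   -0.023   0.2334] yaw_y 75.1 F [ 0.4 -0.2 -1.3] w 0.197 d/0.4 [ 0.0579 -0.0494  0.0018]
0.6
t 5.05 pos [ 0.58   -0.023   0.2334] yaw_y 75.1 F [ 0.4 -0.2 -1.3] w 0.197 d/0.4 [ 0.0895 -0.0707  0.0017]
0.8
t 5.05 pos [ 0.58   -0.023   0.2334] yaw_y 75.1 F [ 0.4 -0.2 -1.3] w 0.197 d/0.4 [ 0.1224 -0.0897  0.0017]
1
t 5.05 pos [ 0.58   -0.023   0.2334] yaw_y 75.1 F [ 0.4 -0.2 -1.3] w 0.197 d/0.4 [ 0.1564 -0.1062  0.0017]
```

Call:
step_arm --delta_pos '[[0.028,-0.026,0],[0.058,-0.049,0],[0.09,-0.071,0],[0.122,-0.09,0],[0.156,-0.106,0]]' --rotation '[[0,0,0.033],[0,0,0.066],[0,0,0.099],[0,0,0.132],[0,0,0.165]]' --gripper '[1,1,1,1,1]'

```text
t: 5.55
eef_pos: [0.5095, -0.0493, 0.2339]
tool_rot: [0.292, 0.956, -0.001, 0.002]
ft_force: [2.2, -4.9, 1.4]
width: 0.197
finger_force: 25.0
```

Call:
step_arm --delta_pos '[[0,0,0],[0,0,0]]' --rotation '[[0,0,0],[0,0,0]]' --gripper '[1,1]'

```text
t: 5.75
eef_pos: [0.5096, -0.0485, 0.2334]
tool_rot: [0.29, 0.957, -0.0, 0.001]
ft_force: [2.1, -3.1, 0.9]
width: 0.199
finger_force: 25.0
```

Run:
```python
from h import *
q=now();th,s=.383,1.072
print(get_state()["qvel"].round(3))
sh(ball_tcp(th,s,.2))
im=get_image("wrist");cv2.imwrite("pics/d_w.png",im["frame"]);np.savez("dw.npz",mtx=im["mtx"],k1=im["k1"],pose=im["pose"])
a=proj(im,c2w(CAB,[-.057,-.0385,.1994]));print("pin tip px",a,"h3",proj(im,c2w(CAB,stay(*q,.102,.0025))),"ball",proj(im,c2w(CAB,stay(*q,.165,.0265))))
x,y=np.clip(a.astype(int)-[55,40],0,[450,340]);print(x,y)
cv2.imwrite("pics/d_crop.png",cv2.resize(im["frame"][y:y+80,x:x+110],None,fx=7,fy=7,interpolation=cv2.INTER_CUBIC))
```

```text
t 5.75 th,s,l [0.368 1.057 0.225] hole rel plate mm [ 1.000e-01 -7.600e+00  2.093e+02] F [ 2.1 -3.1  0.9] ff 25.0 w 0.199
[ 0.006  0.018 -0.011  0.    -0.002  0.001]
t 5.75 pos [ 0.5096 -0.0485  0.2334] yaw_y 56.3 F [ 2.1 -3.1  0.9] w 0.199 d/0.4 [ 0.0001 -0.0014  0.0097]
pin tip px [311.50833915 167.01874652] h3 [315.53379094 168.35674666] ball [285.79876263 273.37984141]
256 127
```

View pics/d_crop.png

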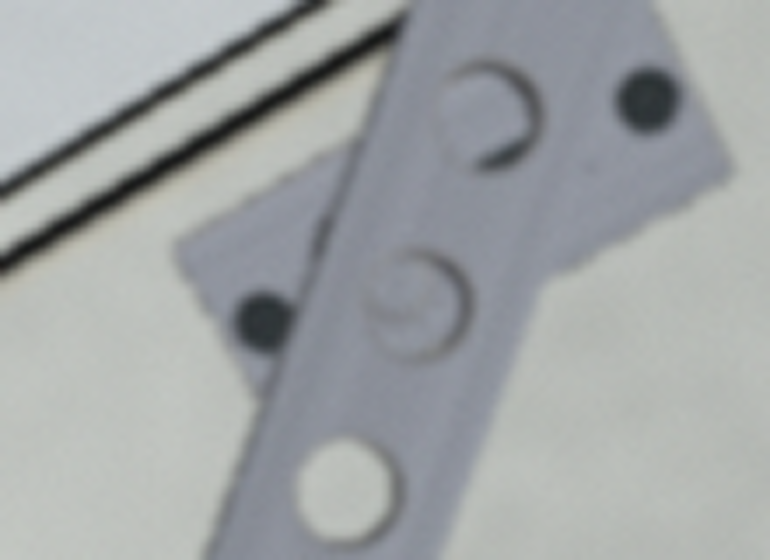

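The crop shows hole 3 centred at crop (415,305), with the pin tip faintly visible inside it at about (405,290). The screws are at (264,322) and (648,100).

Run:
```python
from h import *
z=np.load("dw.npz");im=dict(z);im["k1"]=float(z["k1"]);o=np.array([256,127])
for n,c,z in [("s1",(264,322),.178),("s2",(648,100),.178),("mid",(456,211),.178),("tip",(405,290),.1994),("h3top",(415,305),.2145),("h2",(490,115),.2105),("h4",(345,490),.2185)]:
    print(n,(w2c(CAB,atz(im,np.array(c)/7+o,z))*1000).round(1))
q=now()
for a in(.084,.102,.120): print((stay(*q,a,.0025)*1000).round(1))
f=cv2.imread("pics/d_w.png")[145:195,288:343]
g=cv2.createCLAHE(6,(2,2)).apply(cv2.cvtColor(f,cv2.COLOR_BGR2GRAY))
cv2.imwrite("pics/d_c2.png",cv2.resize(g,None,fx=11,fy=11,interpolation=cv2.INTER_CUBIC))
```

```text
s1 [-56.1 -52.2 178. ]
s2 [-55.6  -6.1 178. ]
mid [-55.8 -28.8 178. ]
tip [-55.3 -37.6 199.4]
h3top [-56.6 -37.6 214.5]
h2 [-67.2 -23.5 210.5]
h4 [-46.  -51.2 218.5]
t 5.8 th,s,l [0.368 1.058 0.224] hole rel plate mm [ 2.000e-01 -7.600e+00  2.092e+02] F [ 3.3 -3.3  0.5] ff 25.0 w 0.198
[-68.7 -23.2 210.1]
[-57.5 -36.7 214. ]
[-46.4 -50.2 218. ]
```

View pics/d_c2.png

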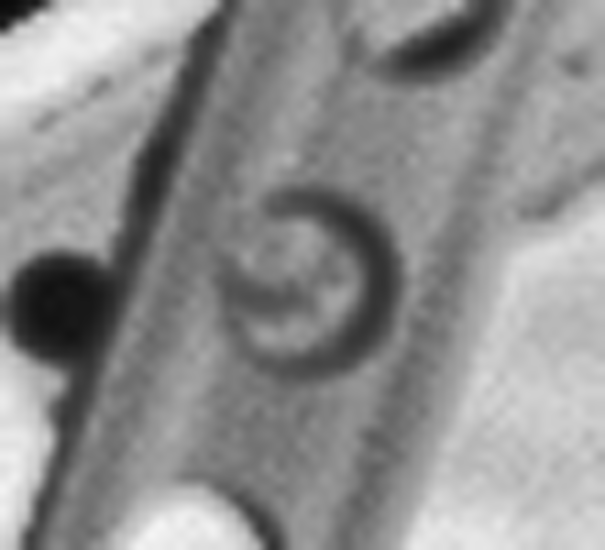

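Run:
```python
from h import *
q=now();th,s=solve(np.array([-.0564,-.0374]),.1);print(th,s)
for l in(.15,.125,.115,.10,.05,0):print(l);sh(ball_tcp(th,s,l))
```

```text
t 5.8 th,s,l [0.368 1.058 0.224] hole rel plate mm [ 2.000e-01 -7.600e+00  2.092e+02] F [ 3.3 -3.3  0.5] ff 25.0 w 0.198
0.38555691140160236 1.0865535701447908
0.15
t 5.8 pos [ 0.5098 -0.0484  0.2332] yaw_y 56.3 F [ 3.3 -3.3  0.5] w 0.198 d/0.4 [-0.0069  0.0004  0.0289]
0.125
t 5.8 pos [ 0.5098 -0.0484  0.2332] yaw_y 56.3 F [ 3.3 -3.3  0.5] w 0.198 d/0.4 [-0.0098 -0.0006  0.0389]
0.115
t 5.8 pos [ 0.5098 -0.0484  0.2332] yaw_y 56.3 F [ 3.3 -3.3  0.5] w 0.198 d/0.4 [-0.0109 -0.001   0.0429]
0.1
t 5.8 pos [ 0.5098 -0.0484  0.2332] yaw_y 56.3 F [ 3.3 -3.3  0.5] w 0.198 d/0.4 [-0.0124 -0.0015  0.049 ]
0.05
t 5.8 pos [ 0.5098 -0.0484  0.2332] yaw_y 56.3 F [ 3.3 -3.3  0.5] w 0.198 d/0.4 [-0.017  -0.0031  0.0693]
0
t 5.8 pos [ 0.5098 -0.0484  0.2332] yaw_y 56.3 F [ 3.3 -3.3  0.5] w 0.198 d/0.4 [-0.0206 -0.0044  0.0898]
```

Call:
step_arm --delta_pos '[[-0.002,0,0.008],[-0.004,0.0004,0.016],[-0.006,0.0004,0.024],[-0.0075,0,0.031],[-0.0085,0,0.034]]' --rotation '[[0,0,0],[0,0,0],[0,0,0],[0,0,0],[0,0,0]]' --gripper '[1,1,1,1,1]'

```text
t: 6.3
eef_pos: [0.5116, -0.0499, 0.2183]
tool_rot: [0.291, 0.957, 0.0, -0.0]
ft_force: [2.3, -3.0, 1.4]
width: 0.195
finger_force: 25.0
```

Run:
```python
from h import *
q=now();th,s=.3856,1.0866
for l in(.125,.115,.10,.05,0):print(l);sh(ball_tcp(th,s,l))
```

```text
t 6.3 th,s,l [0.401 1.103 0.129] hole rel plate mm [ -0.9  -6.5 199.6] F [ 2.3 -3.   1.4] ff 25.0 w 0.195
0.125
t 6.3 pos [ 0.5116 -0.0499  0.2183] yaw_y 56.2 F [ 2.3 -3.   1.4] w 0.195 d/0.4 [-0.0043 -0.      0.0015]
0.115
t 6.3 pos [ 0.5116 -0.0499  0.2183] yaw_y 56.2 F [ 2.3 -3.   1.4] w 0.195 d/0.4 [-0.0054 -0.0004  0.0055]
0.1
t 6.3 pos [ 0.5116 -0.0499  0.2183] yaw_y 56.2 F [ 2.3 -3.   1.4] w 0.195 d/0.4 [-0.0069 -0.0009  0.0116]
0.05
t 6.3 pos [ 0.5116 -0.0499  0.2183] yaw_y 56.2 F [ 2.3 -3.   1.4] w 0.195 d/0.4 [-0.0116 -0.0025  0.0319]
0
t 6.3 pos [ 0.5116 -0.0499  0.2183] yaw_y 56.2 F [ 2.3 -3.   1.4] w 0.195 d/0.4 [-0.0152 -0.0037  0.0524]
```

Call:
step_arm --delta_pos '[[-0.002,0,0],[-0.0043,0,0],[-0.0047,0,0.0025],[-0.0052,-0.0003,0.005],[-0.0056,-0.0004,0.0065]]' --rotation '[[0,0,0],[0,0,0],[0,0,0],[0,0,0],[0,0,0]]' --gripper '[1,1,1,1,1]'

```text
t: 6.8
eef_pos: [0.5135, -0.0515, 0.2163]
tool_rot: [0.291, 0.957, -0.0, 0.0]
ft_force: [2.1, -3.6, 1.2]
width: 0.204
finger_force: 25.0
```

Run:
```python
from h import *
q=now();th,s=.3856,1.0866
for l in(.125,.10,.05,0):print(l);sh(ball_tcp(th,s,l))
```

```text
t 6.8 th,s,l [0.381 1.081 0.117] hole rel plate mm [  0.9  -7.6 198.4] F [ 2.1 -3.6  1.2] ff 25.0 w 0.204
0.125
t 6.8 pos [ 0.5135 -0.0515  0.2163] yaw_y 56.2 F [ 2.1 -3.6  1.2] w 0.204 d/0.4 [ 0.002   0.0005 -0.0033]
0.1
t 6.8 pos [ 0.5135 -0.0515  0.2163] yaw_y 56.2 F [ 2.1 -3.6  1.2] w 0.204 d/0.4 [-0.0006 -0.0004  0.0067]
0.05
t 6.8 pos [ 0.5135 -0.0515  0.2163] yaw_y 56.2 F [ 2.1 -3.6  1.2] w 0.204 d/0.4 [-0.0052 -0.0019  0.027 ]
0
t 6.8 pos [ 0.5135 -0.0515  0.2163] yaw_y 56.2 F [ 2.1 -3.6  1.2] w 0.204 d/0.4 [-0.0088 -0.0032  0.0476]
```

Call:
step_arm --delta_pos '[[-0.0004,0,0.0025],[-0.0006,0,0.005],[-0.0008,0,0.0075]]' --rotation '[[0,0,0],[0,0,0],[0,0,0]]' --gripper '[1,1,1]'

```text
t: 7.1
eef_pos: [0.5137, -0.0516, 0.2132]
tool_rot: [0.291, 0.957, -0.0, 0.0]
ft_force: [1.7, -2.6, 1.8]
width: 0.199
finger_force: 25.0
```

Run:
```python
from h import *
q=now();th,s=.3856,1.0866
for l in(.10,.05,0):print(l);sh(ball_tcp(th,s,l))
```

```text
t 7.1 th,s,l [0.387 1.09  0.098] hole rel plate mm [  0.5  -7.3 196.4] F [ 1.7 -2.6  1.8] ff 25.0 w 0.199
0.1
t 7.1 pos [ 0.5137 -0.0516  0.2132] yaw_y 56.2 F [ 1.7 -2.6  1.8] w 0.199 d/0.4 [-0.     -0.0003 -0.001 ]
0.05
t 7.1 pos [ 0.5137 -0.0516  0.2132] yaw_y 56.2 F [ 1.7 -2.6  1.8] w 0.199 d/0.4 [-0.0046 -0.0019  0.0193]
0
t 7.1 pos [ 0.5137 -0.0516  0.2132] yaw_y 56.2 F [ 1.7 -2.6  1.8] w 0.199 d/0.4 [-0.0082 -0.0031  0.0399]
```

Call:
step_arm --delta_pos '[[-0.0009,-0.0004,0.004],[-0.0018,-0.0008,0.008],[-0.0027,-0.0011,0.012],[-0.0036,-0.0015,0.016]]' --rotation '[[0,0,0],[0,0,0],[0,0,0],[0,0,0]]' --gripper '[1,1,1,1]'

```text
t: 7.5
eef_pos: [0.5145, -0.0528, 0.2066]
tool_rot: [0.291, 0.957, 0.0, -0.0]
ft_force: [2.8, -3.6, 0.8]
width: 0.199
finger_force: 25.0
```

Run:
```python
from h import *
q=now();th,s=.3856,1.0866
for l in(.05,0):print(l);sh(ball_tcp(th,s,l))
```

```text
t 7.5 th,s,l [0.389 1.091 0.057] hole rel plate mm [  0.5  -7.4 192.3] F [ 2.8 -3.6  0.8] ff 25.0 w 0.199
0.05
t 7.5 pos [ 0.5145 -0.0528  0.2066] yaw_y 56.2 F [ 2.8 -3.6  0.8] w 0.199 d/0.4 [-0.0014 -0.0004  0.0028]
0
t 7.5 pos [ 0.5145 -0.0528  0.2066] yaw_y 56.2 F [ 2.8 -3.6  0.8] w 0.199 d/0.4 [-0.005  -0.0016  0.0234]
```

Call:
step_arm --delta_pos '[[-0.001,-0.0004,0.005],[-0.002,-0.0008,0.01],[-0.003,-0.0012,0.015],[-0.004,-0.0015,0.0195],[-0.004,-0.0015,0.0205]]' --rotation '[[0,0,0],[0,0,0],[0,0,0],[0,0,0],[0,0,0]]' --gripper '[1,1,1,1,1]'

```text
t: 8.0
eef_pos: [0.5154, -0.0543, 0.1984]
tool_rot: [0.291, 0.957, -0.0, -0.0]
ft_force: [2.4, -3.0, 1.8]
width: 0.197
finger_force: 25.0
```

Run:
```python
from h import *
q=now();th,s=.3856,1.0866
for l in(.05,0):print(l);sh(ball_tcp(th,s,l))
```

```text
t 8.0 th,s,l [0.388 1.088 0.006] hole rel plate mm [  0.5  -7.5 187.2] F [ 2.4 -3.   1.8] ff 25.0 w 0.197
0.05
t 8.0 pos [ 0.5154 -0.0543  0.1984] yaw_y 56.2 F [ 2.4 -3.   1.8] w 0.197 d/0.4 [ 0.0026  0.0013 -0.0179]
0
t 8.0 pos [ 0.5154 -0.0543  0.1984] yaw_y 56.2 F [ 2.4 -3.   1.8] w 0.197 d/0.4 [-0.001   0.0001  0.0027]
```

Call:
step_arm --delta_pos '[[0,0,0.002],[0,0,0.004],[-0.001,0,0.004],[-0.002,0,0.004],[-0.003,0,0.004]]' --rotation '[[0,0,0],[0,0,0],[0,0,0],[0,0,0],[0,0,0]]' --gripper '[1,1,1,1,1]'

```text
t: 8.5
eef_pos: [0.5159, -0.0545, 0.1969]
tool_rot: [0.291, 0.957, 0.0, -0.001]
ft_force: [-0.3, -1.5, 2.1]
width: 0.198
finger_force: 25.0
```

```bash
python3 -c "
from h import *
now()"
```

```text
t 8.5 th,s,l [ 0.385  1.086 -0.002] hole rel plate mm [  0.9  -7.6 186.3] F [-0.3 -1.5  2.1] ff 25.0 w 0.198
```

Call:
step_arm --delta_pos '[[-0.0005,0,0.002],[-0.001,0,0.002],[-0.001,0,0.001]]' --rotation '[[0,0,0],[0,0,0],[0,0,0]]' --gripper '[1,1,1]'

```text
t: 8.8
eef_pos: [0.5161, -0.0547, 0.1963]
tool_rot: [0.291, 0.957, 0.0, -0.001]
ft_force: [-2.2, -0.4, 0.4]
width: 0.199
finger_force: 25.0
```

```bash
python3 -c "
from h import *
now()"
```

```text
t 8.8 th,s,l [ 0.383  1.085 -0.006] hole rel plate mm [  1.   -7.7 185.9] F [-2.2 -0.4  0.4] ff 25.0 w 0.199
```

The bar is level and the pin is carrying the door's pull, so I'll release.

Call:
step_arm --delta_pos '[[0,0,0],[0,0,0],[0,0,0],[0,0,0],[0,0,0]]' --rotation '[[0,0,0],[0,0,0],[0,0,0],[0,0,0],[0,0,0]]' --gripper '[0.7,0.5,0.4,0.4,0.4]'

```text
t: 9.3
eef_pos: [0.517, -0.0551, 0.1967]
tool_rot: [0.291, 0.957, 0.0, 0.0]
ft_force: [-0.1, -0.1, -0.5]
width: 0.575
finger_force: 0.0
```

Call:
step_arm --delta_pos '[[0,0,-0.05],[0,0,-0.1],[0,0,-0.2],[0,0,-0.25],[0,0,-0.25]]' --rotation '[[0,0,0],[0,0,0],[0,0,0],[0,0,0],[0,0,0]]' --gripper '[0.4,0.4,0.4,0.4,0.4]'

```text
t: 9.8
eef_pos: [0.5185, -0.0556, 0.3]
tool_rot: [0.291, 0.957, -0.0, 0.003]
ft_force: [0.5, -0.5, 0.0]
width: 0.603
finger_force: 0.0
```

Run:
```python
from h import *
s=get_state();print(s["t"],s["eef_pos"],s["ft_force"],s["width"])
im=get_image("wrist");cv2.imwrite("pics/e_w.png",im["frame"])
q=(.383,1.085,0)
for a,h in((.165,.0265),(.102,.0025),(.12,.0025),(0,.0025)): print(proj(im,c2w(CAB,stay(*q,a,h))).round(1))
print("ball if on tip",proj(im,c2w(CAB,stay(.383,1.085,.126,.165,.0265))).round(1))
```

```text
9.8 [ 0.51853056 -0.05561797  0.30003613] [ 0.53527587 -0.54788498  0.02180688] 0.6033293379661132
[284.5 212.7]
[306.8 141.8]
[300.1 160.7]
[350.3  18.8]
ball if on tip [286.4 215.3]
```

View pics/e_w.png

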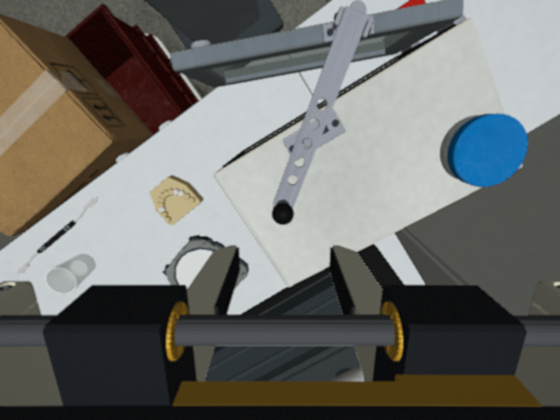

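The wrist view shows the ball at (283,212), as predicted. Hole 3 is at about (307,142) over the plate, and the door stays ajar with the gripper clear. I'll make a quick check that the bar is level and the door still, then hand in.

Run:
```python
from h import *
im=get_image("side");
for l in(0,.03,.06,.126): print(l,proj(im,c2w(CAB,stay(.383,1.085,l,.165,.0265))).round(1))
a=proj(im,c2w(CAB,stay(.383,1.085,0,.165,.0265))).astype(int)
g=im["frame"][a[1]-12:a[1]+12,a[0]-12:a[0]+12].max(2);ys,xs=np.where(g<60);print("dark blob",len(xs),xs.mean()+a[0]-12,ys.mean()+a[1]-12)
f=cv2.imread("pics/e_w.png");w=get_image("wrist")["frame"];print("moved px",(cv2.absdiff(f,w)[:240].max(2)>40).sum())
```

```text
0 [285.3 191.3]
0.03 [285.1 189.5]
0.06 [284.9 187.6]
0.126 [284.2 183.5]
dark blob 30 284.5 192.0
moved px 9498
```

Call:
step_arm --delta_pos '[[0,0,0],[0,0,0],[0,0,0],[0,0,0],[0,0,0]]' --rotation '[[0,0,0],[0,0,0],[0,0,0],[0,0,0],[0,0,0]]' --gripper '[0.4,0.4,0.4,0.4,0.4]'

```text
t: 10.45
eef_pos: [0.5168, -0.0552, 0.2965]
tool_rot: [0.291, 0.957, -0.0, -0.0]
ft_force: [0.3, 0.5, -0.4]
width: 0.6
finger_force: 0.0
```

Run:
```python
from h import *
a=get_image("side")["frame"]
for _ in range(4): b=get_image("side")["frame"]
print("side moved px",(cv2.absdiff(a,b)[140:270,235:335].max(2)>40).sum())
print(job_done())
```

```text
side moved px 0
the job is handed in; nothing more can be done
None
```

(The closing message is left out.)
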